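# Feel the dark melter's heater toggle, then start it

### The arm

A 6-joint arm with a two-finger parallel gripper is mounted at the origin on the work surface. World frame = base frame: x ahead of the robot, y to its left, z up, the work surface at z = 0. Lengths are in mm, angles in rad, forces in N, time in s.
With the tool pointing down it reaches from about 275 to 1000 mm from the base axis. Payload 8.4 kg.
Tool frame: the origin (TCP) lies between the finger pads; the fingertips stand 22 mm ahead of it and the grasp point (between the pads) lies 3 mm ahead of it; z points along the fingers, y is the line along which they close (so a half turn about z gives the same grasp; the last joint's range is limited). The gripper opens to 85 mm and grips with 20 to 120 N. Pads are 22 mm wide; open, the fingers measure 114 mm over their backs; the gripper's body (76 mm by 85 mm) begins 54 mm behind the grasp point. The pads swing forward as they close: fully open they stand 13 mm farther back than shut.
Start: joints at [1.265, 0.353, 1.633, -0, 1.155, -0.002], TCP at [186.966, 596.382, 253.281] pointing down, gripper open.
Joint ranges: [-2.63, 2.63], [-0.92, 2.1], [0.06, 2.66], [-1.3, 4.44], [0, 2.69], [-3.02, 3.02]. Speed limits (rad/s): [2.22, 2.22, 2.79, 3.14, 3.14, 3.14].

### API

Orientations are given as [roll, pitch, yaw] about the fixed x, y, z axes, in that order (R = Rz(yaw) Ry(pitch) Rx(roll)).
In Python, from rig import r, grab_frame gives the robot as it stands.
- The arm moves only by the shell command python3 -m inch 'ROWS' [FORCE]. ROWS is JSON, a list of rows, each a list of 7 numbers: the turn, a rotation vector about the tool's x, y, z as a fraction of full scale, then the shift along the tool's x, y, z as a fraction of full scale, then the closure, from 0 (fully open) to 1 (shut). In form: [[rx, ry, rz, dx, dy, dz, fingers], ...]. A call has 1 to 8 rows; each row shifts and turns the commanded pose from where the row before left it, along the tool's axes as they then stand; what a row does not reach is not made up. Full scale, the value 1, is 2.5 cm for a shift and pi rad for a turn. A row lasts 1/12 s, in which the tool goes at most 41.7 mm and 7.16 degrees, less where a joint would pass 70% of its speed; a pose out of reach is approached as far as the arm can. A call with a number of a shift or a turn outside -1 to 1 is refused whole. A call with a gripper value outside its range is refused whole. The fingers move at their own pace and stop on an object; FORCE is the grip in N (left out, the last holds). Time passes only in rows, so rows that do not move let the fingers close. It gives the time, the measured TCP pose, the force, the opening and the grip force at its end, in the units of the state.
- r.sense(): the state, without advancing time (a new reading comes with each control period).
- grab_frame(name): name is "scene" or "top" or "wrist"; returns a dict with "pixels" (480x640x3 uint8, red, green, blue), "z_map" (480x640 float32, mm along the optical axis (not along the pixel's ray), 0 where there is no reading), "vertical_fov" (degrees; the focal length in pixels is half the picture's height over the tangent of half this angle, whatever the lens; pixels are square), "cx", "cy" (the principal point, pixels), "cam_to_world" (4x4, takes a point from camera to world coordinates). Camera axes: x right, y down, z forward; pixel columns grow to the right and rows downward; lengths in mm; the calibration is good to about 2 mm. A picture is of the moment at which its call begins.
- r.sign_off(): hands the job in; it is judged then, once.
The state is a dict: "clock": time; "qpos": joint angles; "qvel": joint speeds; "joint_efforts": joint torques, N m; "eef_pos": TCP position; "tcp_rot": TCP orientation; "contact_force": force on the tool from outside, world axes, zero at the start; "wrist_torque": the same for the moment, N m; "opening": opening from 0.0 (shut) to 1.0 (fully open); "grasp_force": force on a finger pad.
Only numpy, scipy, OpenCV 4.12 (cv2) and the standard library are available. Lean on these libraries where they do the work, as an engineer would, in place of code of your own. Each camera call takes 0.05 s, during which the arm holds its last target. There are 200 camera calls.

### The job

The chocolate melter's pilot lamps are dead, so feel its heater toggle (the lever with the round ball end) with the fingers: if it is off (leaning to the robot's side) flip it on, away from the robot; if it is already on, leave it on. Only once the heater is on, press the round start button fully down for a moment and let it go. Leave the flat-paddled stirrer toggle as it is.

Things in the scene. Friction and masses are not known exactly. Their poses are not given: they have to be found in the camera images.
- heater_base: Heater toggle's grey housing, 60 x 50 x 18 mm; origin: middle of its underside, on top of the melter's 60 mm high console. x: from off to on, away from the robot (yaw within 0.3 rad); y: along the row. In this row, 100 mm apart in any order: heater toggle, stirrer toggle, start button. Dead lamps lie on the robot's side; a 36 mm high loose nozzle stands behind the row.
- heater_tip (a point): Centre of the 24 mm black ball on the heater's 10 mm thick steel lever. Pivot 22 mm above heater_base's origin, ball 50 mm from the pivot; swings 0.4 rad each way from upright in the housing's x-z plane and snaps to a stop: off has the ball at x = -19, on at x = +19, z = 68 mm in heater_base. 3 to 4 N along x at the ball flips it; past upright it snaps over itself.
- heater: The same lever as a  origin at its pivot; its own axes match heater_base's when off and are turned 0.8 rad about y (pitch, top away from the robot) when on.
- stirrer_tip (a point): Point on the stirrer toggle's lever, 50 mm from its pivot, in its flat black paddle (30 mm wide, 7 mm thick, 34 mm high, top 12 mm above this point). Same housing, axes, pivot and swing as the heater toggle; may stand either way. Not to be switched.
- start_top (a point): Centre of the top face of the start button, a round black cap of 32 mm diameter in a grey housing without a lever; it moves with the cap. Pressed straight down it travels 6 mm; about 5 N takes it fully down; it springs back.

How it is judged:
By the outcome, as a careful person would: the job done as asked, in the order asked, and still so for the second after the job is handed in, with the robot touching nothing.
It also fails if it takes over 35 s, if anything falls off the work surface, if the arm or the gripper's body presses on something with over 40 N, if the wrist force passes 120 N, or if a joint passes its speed limit or range.

## Working session

There is one attempt and no reset: what is moved stays moved. The work goes in short steps, Python scripts to look and compute and a shell command to move; the robot and the scene stay as the last step left them, time stands still between calls to the robot, and variables do not carry over. Pictures are saved under pics/ and viewed, at most 10 in all, crops included, and the job is handed in when it is done.

```bash
mkdir -p pics; cat > h.py <<'E'
import numpy as np, cv2
from rig import r, grab_frame
def pt(f,u,v,z=None):
    h=480/2/np.tan(np.radians(f["vertical_fov"])/2); T=np.array(f["cam_to_world"])
    d=np.array([(u-f["cx"])/h,(v-f["cy"])/h,1.0])
    if z is None:
        return T[:3,:3]@(d*f["z_map"][int(v),int(u)])+T[:3,3]
    w=T[:3,:3]@d; return T[:3,3]+w*(z-T[2,3])/w[2]
E
python3 - <<'E'
from h import *
for n in("top","scene"):
    f=grab_frame(n); cv2.imwrite(f"pics/{n}0.png",f["pixels"][:,:,::-1]); np.savez(n+"0.npz",**f)
    print(n,np.round(f["cam_to_world"],2).tolist(),f["vertical_fov"])
s=r.sense();print(s["tcp_rot"],s["contact_force"],s["clock"])
E
```

```text
top [[-0.05, -0.97, 0.25, 411.67], [-1.0, 0.04, -0.02, -2.62], [0.01, -0.25, -0.97, 781.89], [0.0, 0.0, 0.0, 1.0]] 53.3494860119789
scene [[-0.75, 0.4, -0.52, 958.31], [0.66, 0.48, -0.58, 464.49], [0.02, -0.78, -0.63, 623.17], [0.0, 0.0, 0.0, 1.0]] 42.61730800995595
[-3.14031541e+00  7.06683836e-06  2.83780410e+00] [-0.56034528 -0.76723034  0.7138785 ] 0.1
```

View pics/top0.png

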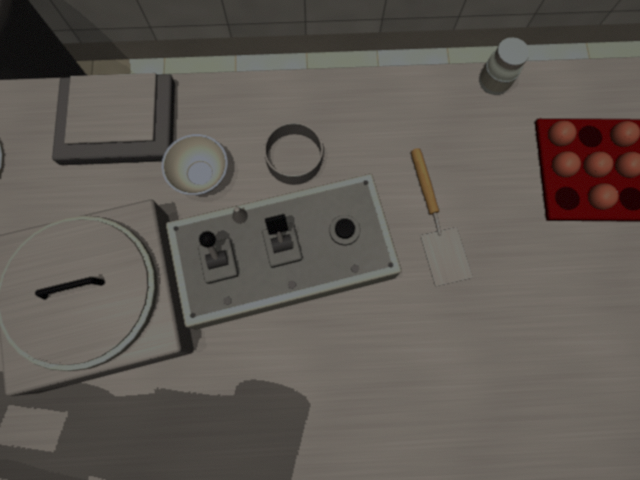

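View pics/scene0.png

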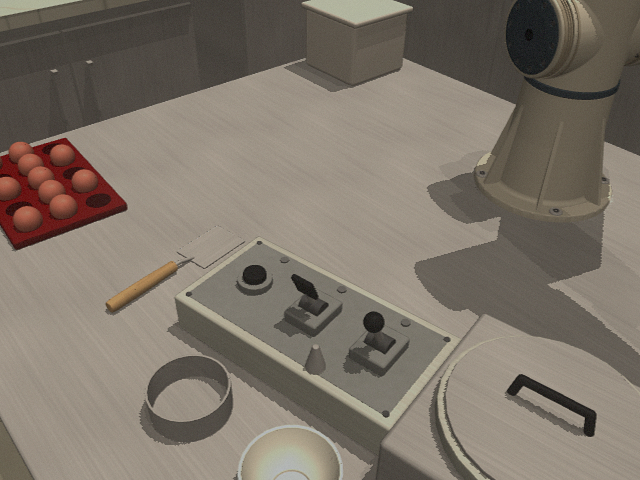

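The top view shows the heater ball at about (208,239), the paddle at (277,224), the start cap at (345,229) and the nozzle at (239,213). In the scene view the ball is at about (374,322), the start cap at (255,274) and the nozzle at (316,358). Next I'll turn these into positions.

```bash
cat > m.py <<'E'
from h import *
def load(n):
    return dict(np.load(n+"0.npz"))
def blob(f,u,v,t=45,w=22):
    g=f["pixels"].max(2)[v-w:v+w,u-w:u+w]; m=(g<t).astype(np.uint8)
    n,l,s,c=cv2.connectedComponentsWithStats(m); 
    for i in np.argsort(-s[1:,4])[:3]+1: print("   ",s[i].tolist(),(c[i]+[u-w,v-w]).round(1))
T,S=load("top"),load("scene")
for n,f,L in(("top",T,[(208,239),(277,224),(345,229)]),("scene",S,[(374,322),(303,288),(255,274)])):
    for u,v in L: print(n,u,v,pt(f,u,v).round(1)); blob(f,u,v)
def tri(a,b):
    A=[];o=[];
    for f,(u,v) in((T,a),(S,b)):
        p=pt(f,u,v,0);c=f["cam_to_world"][:3,3];d=(p-c)/np.linalg.norm(p-c);A.append(np.eye(3)-np.outer(d,d));o.append(A[-1]@c)
    return np.linalg.solve(sum(A),sum(o))
print("tri ball",tri((208,239),(373.5,322)))
# housings: depth points at height 72..82 in world
for f in(T,):
    vv,uu=np.mgrid[200:290,180:380]; P=np.array([pt(f,u,v) for u,v in zip(uu.ravel(),vv.ravel())])
    print("console z",np.median(P[:,2]))
    m=((P[:,2]>73)&(P[:,2]<83)).reshape(uu.shape).astype(np.uint8)
    n,l,s,c=cv2.connectedComponentsWithStats(m)
    for i in range(1,n):
        if s[i,4]>60:
            q=P[(l==i).ravel()]; rc=cv2.minAreaRect(q[:,:2].astype(np.float32)); print(s[i,4],(c[i]+[180,200]).round(),np.round(rc[0],1),np.round(rc[1],1),round(rc[2],1),q[:,2].mean().round(1))
cor=[pt(T,u,v,60).round(1) for u,v in((176,227),(366,182),(192,316),(390,265))]; print(cor)
E
python3 m.py
```

```text
top 208 239 [588.7 137.2 137.7]
    [13, 14, 18, 17, 221] [207.4 239.1]
    [29, 32, 13, 12, 58] [221.6 253.5]
    [20, 37, 5, 5, 15] [207.7 256. ]
top 277 224 [609.4  41.4 127.6]
    [10, 12, 24, 21, 359] [276.6 224.1]
    [27, 33, 8, 5, 27] [285.3 236.4]
    [17, 36, 5, 4, 18] [274.2 239.5]
top 345 229 [611.2 -58.9  80.3]
    [12, 12, 20, 20, 312] [344.4 228.3]
scene 374 322 [596.4 148.  137.1]
    [12, 12, 20, 21, 317] [373.3 322.1]
    [39, 40, 4, 4, 12] [392.7 341.7]
    [14, 42, 5, 2, 5] [368.  342.8]
scene 303 288 [613.8  46.5 126.5]
    [10, 8, 27, 26, 303] [304.3 286.4]
    [39, 38, 5, 6, 15] [322.5 307.3]
    [22, 41, 4, 3, 4] [304.5 308.2]
scene 255 274 [614.8 -52.5  82.6]
    [10, 13, 23, 20, 355] [253.9 274.8]
tri ball [590.63936561 140.43020799 127.62871257]
console z 60.08786688682807
324 [345. 228.] [614.3 -58.5] [32.3 30.4] 46.3 80.3
804 [283. 248.] [593.2  38.5] [59.8 49.9] 11.9 77.1
906 [219. 262.] [573.  136.3] [60.5 50.2] 11.8 77.0
[array([631.8, 204.5,  60. ]), array([694.2, -99.2,  60. ]), array([491.6, 176.7,  60. ]), array([ 556.2, -126.5,   60. ])]
```

```bash
python3 - <<'E'
from h import *
for n in("top","scene"):
    f=dict(np.load(n+"0.npz"))
    P=np.array([pt(f,u,v) for v in range(0,480,3) for u in range(0,640,3) if f["z_map"][v,u]>0])
    for y0 in range(100,600,50):
        q=P[(P[:,0]>300)&(P[:,0]<750)&(P[:,1]>y0)&(P[:,1]<y0+50)]
        if len(q): print(n,y0,q[q[:,2].argmax()].round())
E
python3 -m inch '[[0,0,-0.0323,0,0,-0.4,1],[0,0,-0.0323,0,0,-0.4,1],[0,0,-0.0323,0,0,-0.4,1],[0,0,-0.0323,0,0,0,1],[0,0,-0.0323,0,0,0,1]]' 20
```

```text
top 100 [591. 138. 140.]
top 150 [445. 195.  85.]
top 200 [576. 242. 113.]
top 250 [539. 296. 139.]
top 300 [529. 347. 141.]
top 350 [525. 355. 141.]
top 400 [473. 405. 114.]
top 450 [573. 450.  86.]
top 500 [703. 507.   3.]
scene 100 [592. 144. 142.]
scene 150 [589. 152. 137.]
scene 200 [548. 245. 114.]
scene 250 [536. 298. 140.]
scene 300 [529. 341. 143.]
scene 350 [528. 356. 142.]
scene 400 [509. 408. 115.]
clock: 0.52
eef_pos: [187.0, 596.5, 283.7]
tcp_rot: [3.141, 0.0, -2.933]
contact_force: [-1.4, 0.5, -0.4]
opening: 0.3
grasp_force: 0.0
```

```bash
python3 -m inch '[[0,0,0,-0.35,-0.88,0,1],[0,0,0,-0.35,-0.88,0,1],[0,0,0,-0.35,-0.88,0,1],[0,0,0,-0.35,-0.88,0,1],[0,0,0,-0.35,-0.88,0,1],[0,0,0,-0.35,-0.88,0,1],[0,0,0,-0.35,-0.88,0,1],[0,0,0,-0.35,-0.88,0,1]]'
python3 -m inch '[[0,0,0,-0.35,-0.88,0,1],[0,0,0,-0.35,-0.88,0,1],[0,0,0,-0.35,-0.88,0,1],[0,0,0,-0.35,-0.88,0,1],[0,0,0,-0.35,-0.88,0,1],[0,0,0,-0.35,-0.88,0,1],[0,0,0,-0.35,-0.88,0,1],[0,0,0,-0.35,-0.88,0,1]]'
python3 -m inch '[[0,0,0,-0.35,-0.88,0,1],[0,0,0,-0.35,-0.88,0,1],[0,0,0,-0.35,-0.88,0,1],[0,0,0,-0.35,-0.88,0,1],[0,0,0,-0.35,-0.88,0,1],[0,0,0,-0.35,-0.88,0,1],[0,0,0,-0.35,-0.88,0,1],[0,0,0,-0.35,-0.88,0,1]]'
```

```text
clock: 1.18
eef_pos: [291.4, 437.0, 283.0]
tcp_rot: [-3.141, -0.0, -2.938]
contact_force: [-0.4, -0.1, 0.4]
opening: 0.0
grasp_force: 0.0
clock: 1.85
eef_pos: [395.5, 278.8, 283.1]
tcp_rot: [-3.141, -0.0, -2.938]
contact_force: [-0.0, 0.1, -0.2]
opening: 0.002
grasp_force: 0.0
clock: 2.52
eef_pos: [499.7, 120.6, 283.0]
tcp_rot: [-3.142, -0.001, -2.938]
contact_force: [0.1, -0.1, 0.4]
opening: -0.004
grasp_force: 0.0
```

```bash
python3 -m inch '[[0,0,0,0,0,0.9,1],[0,0,0,0,0,0.9,1],[0,0,0,0,0,0.9,1],[0,0,0,0,0,0.9,1],[0,0,0,0,0,0.9,1],[0,0,0,0,0,0.9,1],[0,0,0,0,0,0.24,1],[0,0,0,0,0,0,1]]'
python3 -m inch '[[0,0,0,-0.4,0,0,1],[0,0,0,-0.4,0,0,1],[0,0,0,0,0,0,1]]'
```

```text
clock: 3.18
eef_pos: [498.0, 121.4, 140.7]
tcp_rot: [-3.141, -0.004, -2.938]
contact_force: [-0.0, 0.2, -0.2]
opening: 0.003
grasp_force: 0.0
clock: 3.43
eef_pos: [522.7, 126.6, 144.1]
tcp_rot: [3.141, 0.005, -2.938]
contact_force: [0.2, 0.5, 0.3]
opening: -0.003
grasp_force: 0.0
```

```bash
for k in 1; do :; done
python3 -m inch '[[0,0,0,-0.16,0,0,1],[0,0,0,-0.16,0,0,1],[0,0,0,0,0,0,1]]'
python3 -m inch '[[0,0,0,-0.12,0,0,1],[0,0,0,0,0,0,1]]'
python3 -m inch '[[0,0,0,-0.12,0,0,1],[0,0,0,0,0,0,1]]'
python3 -m inch '[[0,0,0,-0.12,0,0,1],[0,0,0,0,0,0,1]]'
```

```text
clock: 3.68
eef_pos: [527.9, 127.6, 142.8]
tcp_rot: [3.142, 0.001, -2.938]
contact_force: [-0.2, -1.0, 0.1]
opening: 0.0
grasp_force: 0.0
clock: 3.85
eef_pos: [530.1, 128.1, 142.4]
tcp_rot: [-3.142, 0.0, -2.938]
contact_force: [-0.4, -0.6, 0.6]
opening: 0.002
grasp_force: 0.0
clock: 4.02
eef_pos: [533.1, 128.7, 142.4]
tcp_rot: [3.142, 0.0, -2.938]
contact_force: [-0.4, -0.2, 0.3]
opening: 0.001
grasp_force: 0.0
clock: 4.18
eef_pos: [536.1, 129.3, 142.4]
tcp_rot: [3.142, 0.0, -2.938]
contact_force: [0.1, -0.1, -0.0]
opening: 0.002
grasp_force: 0.0
```

```bash

python3 -m inch '[[0,0,0,-0.16,0,0,1],[0,0,0,-0.16,0,0,1],[0,0,0,0,0,0,1]]'
python3 -m inch '[[0,0,0,-0.16,0,0,1],[0,0,0,-0.16,0,0,1],[0,0,0,0,0,0,1]]'
python3 -m inch '[[0,0,0,-0.16,0,0,1],[0,0,0,-0.16,0,0,1],[0,0,0,0,0,0,1]]'
```

```text
clock: 4.43
eef_pos: [544.5, 131.1, 142.4]
tcp_rot: [3.142, 0.001, -2.938]
contact_force: [0.3, -1.0, -0.5]
opening: -0.001
grasp_force: 0.0
clock: 4.68
eef_pos: [552.2, 132.7, 142.4]
tcp_rot: [-3.142, 0.001, -2.938]
contact_force: [0.8, -0.9, 0.8]
opening: 0.002
grasp_force: 0.0
clock: 4.93
eef_pos: [560.0, 134.3, 142.4]
tcp_rot: [3.142, 0.001, -2.938]
contact_force: [0.8, -0.1, 0.3]
opening: -0.0
grasp_force: 0.0
```

```bash

python3 -m inch '[[0,0,0,-0.12,0,0,1],[0,0,0,-0.12,0,0,1],[0,0,0,0,0,0,1]]'
python3 -m inch '[[0,0,0,-0.08,0,0,1],[0,0,0,0,0,0,1]]'
```

```text
clock: 5.18
eef_pos: [565.6, 135.4, 142.4]
tcp_rot: [3.142, 0.001, -2.938]
contact_force: [-0.0, 0.7, 0.2]
opening: -0.003
grasp_force: 0.0
clock: 5.35
eef_pos: [567.2, 135.7, 142.3]
tcp_rot: [-3.142, 0.0, -2.938]
contact_force: [0.1, -0.4, 0.1]
opening: 0.001
grasp_force: 0.0
```

```bash

python3 -m inch '[[0,0,0,-0.06,0,0,1],[0,0,0,0,0,0,1]]'
```

```text
clock: 5.52
eef_pos: [568.6, 136.0, 142.3]
tcp_rot: [3.142, 0.0, -2.938]
contact_force: [0.1, -0.4, 1.0]
opening: -0.001
grasp_force: 0.0
```

```bash

python3 -m inch '[[0,0,0,-0.08,0,0,1],[0,0,0,0,0,0,1]]'
```

```text
clock: 5.68
eef_pos: [569.4, 136.2, 142.1]
tcp_rot: [-3.142, -0.003, -2.938]
contact_force: [-4.7, -0.4, 2.8]
opening: -0.007
grasp_force: 2.2
```

```bash

python3 -m inch '[[0,0,0,-0.08,0,0,1],[0,0,0,0,0,0,1]]'
```

```text
clock: 5.85
eef_pos: [569.7, 136.2, 141.8]
tcp_rot: [-3.142, -0.006, -2.938]
contact_force: [-11.3, -2.1, 5.6]
opening: -0.001
grasp_force: 5.4
```

```bash

python3 - <<'E'
from h import *
f=grab_frame("scene"); cv2.imwrite("pics/scene1.png",cv2.resize(f["pixels"][200:400,260:520,::-1],None,fx=3,fy=3))
E
```

```text
(no output)
```

View pics/scene1.png

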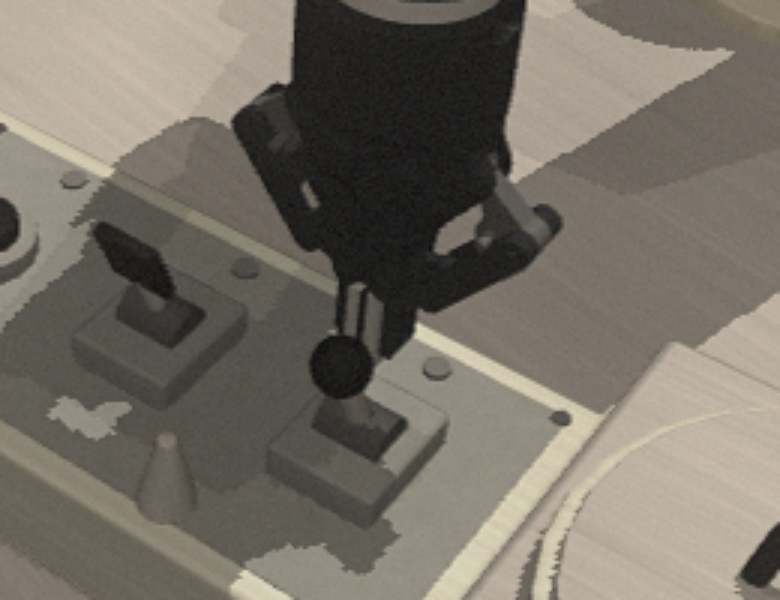

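The crop shows the shut fingers against the robot side of the ball, at about (340,365) in the crop. Nothing resisted the push where an "off" lever would be. The fingers met a hard stop (11 N) where the "on" ball should be, so the heater is on. I'll back off and go to the button.

```bash

python3 -m inch '[[0,0,0,0.5,0,0,1],[0,0,0,0.7,0,0,1],[0,0,0,0,0,-0.8,1],[0,0,0,0,0,-0.8,1],[0,0,0,0,0,-0.8,1],[0,0,0,0,0,0,1]]'
python3 -m inch '[[0,0,0,0,-0.9,0,1],[0,0,0,0,-0.9,0,1],[0,0,0,0,-0.9,0,1],[0,0,0,0,-0.9,0,1],[0,0,0,0,-0.9,0,1],[0,0,0,0,-0.9,0,1],[0,0,0,0,-0.9,0,1],[0,0,0,0,-0.9,0,1]]'
python3 -m inch '[[0,0,0,-0.6,-0.8,0,1],[0,0,0,-0.6,0,0,1],[0,0,0,0,0,0,1],[0,0,0,0,0,0,1]]'
python3 - <<'E'
from h import *
s=r.sense(); p=s["eef_pos"]; y=s["tcp_rot"][2]
d=np.array([613.8,-59.0])-p[:2]; X=np.array([np.cos(y),np.sin(y)]); Y=np.array([np.sin(y),-np.cos(y)])
print(p,d@X/25,d@Y/25)
f=grab_frame("top"); cv2.imwrite("pics/top1.png",f["pixels"][:,:,::-1])
E
```

```text
clock: 6.4
eef_pos: [545.3, 131.3, 206.2]
tcp_rot: [3.141, 0.006, -2.938]
contact_force: [0.3, 0.6, 1.0]
opening: 0.002
grasp_force: 0.0
clock: 7.07
eef_pos: [579.6, -46.7, 201.9]
tcp_rot: [-3.142, 0.0, -2.938]
contact_force: [-0.1, 0.5, -0.4]
opening: 0.0
grasp_force: 0.0
clock: 7.4
eef_pos: [612.8, -59.1, 201.6]
tcp_rot: [3.141, -0.001, -2.938]
contact_force: [-0.1, 0.2, -0.2]
opening: -0.0
grasp_force: 0.0
[612.84287929 -59.13509449 201.5847763 ] -0.03858738462415685 -0.0024377554864325156
```

View pics/top1.png

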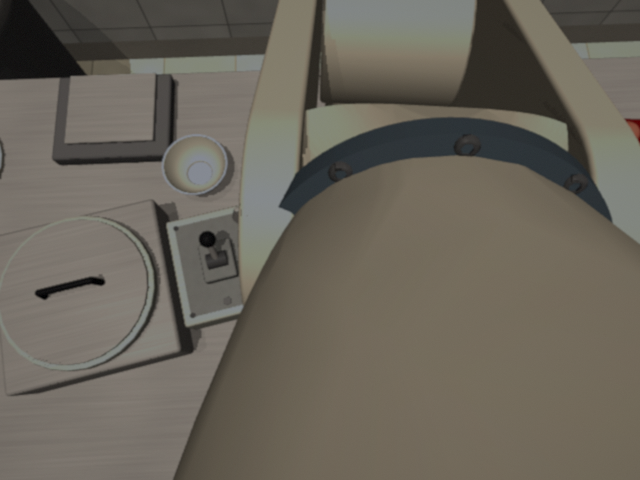

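The top view shows the heater ball still at (208,239), so it is still on. The arm covers the button, and the TCP is within 1 mm of its centre.

```bash

python3 -m inch '[[0,0,0,-0.04,0,0.8,1],[0,0,0,0,0,0.8,1],[0,0,0,0,0,0.8,1],[0,0,0,0,0,0.8,1],[0,0,0,0,0,0.4,1],[0,0,0,0,0,0,1],[0,0,0,0,0,0,1]]'
python3 -m inch '[[0,0,0,0,0,0.12,1],[0,0,0,0,0,0.12,1],[0,0,0,0,0,0,1]]'
```

```text
clock: 8.03
eef_pos: [613.3, -58.5, 112.3]
tcp_rot: [3.141, -0.001, -2.938]
contact_force: [0.5, -0.2, 0.7]
opening: -0.0
grasp_force: 0.0
clock: 8.28
eef_pos: [614.0, -58.9, 106.7]
tcp_rot: [-3.141, 0.001, -2.938]
contact_force: [-0.0, -1.1, -0.5]
opening: -0.0
grasp_force: 0.0
```

```bash

python3 -m inch '[[0,0,0,0,0,0.12,1],[0,0,0,0,0,0,1]]'
python3 -m inch '[[0,0,0,0,0,0.1,1],[0,0,0,0,0,0,1]]'
python3 -m inch '[[0,0,0,0,0,0.08,1],[0,0,0,0,0,0,1]]'
```

```text
clock: 8.45
eef_pos: [614.1, -58.9, 103.4]
tcp_rot: [-3.141, 0.001, -2.938]
contact_force: [0.3, 0.0, 1.1]
opening: -0.002
grasp_force: 0.8
clock: 8.62
eef_pos: [614.2, -58.9, 100.9]
tcp_rot: [-3.141, 0.001, -2.938]
contact_force: [0.9, -1.1, 3.5]
opening: -0.003
grasp_force: 1.6
clock: 8.78
eef_pos: [614.1, -58.9, 98.9]
tcp_rot: [-3.141, 0.001, -2.938]
contact_force: [1.5, 0.2, 4.2]
opening: 0.001
grasp_force: 2.2
```

```bash

python3 -m inch '[[0,0,0,0,0,0.08,1],[0,0,0,0,0,0,1]]'
python3 -m inch '[[0,0,0,0,0,0.08,1],[0,0,0,0,0,0,1],[0,0,0,0,0,0,1]]'
```

```text
clock: 8.95
eef_pos: [614.2, -58.9, 98.0]
tcp_rot: [-3.141, 0.001, -2.938]
contact_force: [-2.1, 1.3, 13.1]
opening: 0.003
grasp_force: 6.1
clock: 9.2
eef_pos: [614.3, -58.9, 97.6]
tcp_rot: [-3.141, 0.001, -2.938]
contact_force: [-7.3, 0.6, 30.9]
opening: -0.002
grasp_force: 15.2
```

The button has bottomed out after about 6 mm with a hard stop, so I'll release it and retreat.

```bash

python3 -m inch '[[0,0,0,0,0,0,1],[0,0,0,0,0,-0.4,1],[0,0,0,0,0,-0.6,1],[0,0,0,0,0,-0.9,1],[0,0,0,0,0,-0.9,1],[0,0,0,0,0,-0.9,1],[0,0,0,0,0,-0.9,1],[0,0,0,0,0,-0.9,1]]'
python3 -m inch '[[0,0,0,0.9,0,-0.3,1],[0,0,0,0.9,0,-0.3,1],[0,0,0,0.9,0,-0.3,1],[0,0,0,0.9,0,-0.3,1],[0,0,0,0.9,0,0,1],[0,0,0,0.9,0,0,1],[0,0,0,0,0,0,1],[0,0,0,0,0,0,1]]'
python3 - <<'E'
from h import *
f=grab_frame("scene"); cv2.imwrite("pics/scene2.png",f["pixels"][:,:,::-1])
E
```

```text
clock: 9.87
eef_pos: [613.1, -58.8, 232.8]
tcp_rot: [3.141, -0.001, -2.938]
contact_force: [0.8, -0.3, -0.1]
opening: -0.001
grasp_force: 0.0
clock: 10.53
eef_pos: [480.7, -86.3, 262.2]
tcp_rot: [3.141, -0.0, -2.939]
contact_force: [0.2, 0.0, -1.1]
opening: 0.0
grasp_force: 0.0
```

View pics/scene2.png

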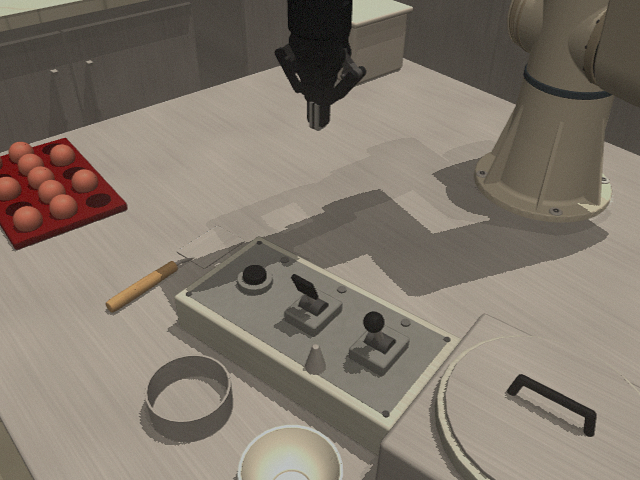

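The final view shows the ball at (374,322), the paddle at (303,288), the button up at (255,274) and the nozzle standing at (316,358), all where they started. The arm is clear.

```bash
python3 -c "from rig import r; print(r.sign_off())"
```

```text
the job is handed in; nothing more can be done
None
```

The heater toggle felt already on, so I left it on, then pressed the start button fully down and let it go; the stirrer toggle wasn't touched, and I handed the job in at about 10.5 s.

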